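Fit the reference rod for the analyser's daily check

ROBOT

A 6-joint arm with a two-finger parallel gripper is mounted at the origin on the work surface. World frame = base frame: x ahead of the robot, y to its left, z up, the work surface at z = 0. Lengths are in m, angles in rad, forces in N, time in s.
With the tool pointing down it reaches from about 0.275 to 0.75 m from the base axis. Payload 10.2 kg.
Tool frame: the origin (TCP) lies on the centre line of the jaws, within the pads' length; the fingertips stand 25 mm ahead of it and the grasp point (between the pads) lies 6 mm ahead of it; z points along the fingers, y is the line along which they close (so a half turn about z gives the same grasp; the last joint's range is limited). The gripper opens to 85 mm and grips with 20 to 120 N. Pads are 22 mm wide; open, the fingers measure 114 mm over their backs; the gripper's body (76 mm by 85 mm) begins 54 mm behind the grasp point. The pads swing forward as they close: fully open they stand 13 mm farther back than shut.
Start: joints at [-1.37, 0.313, 1.498, -0, 1.331, -0.223], TCP at [0.216, -0.479, 0.219] pointing down, gripper open.
Joint ranges: [-2.94, 2.94], [-0.97, 2.17], [0.19, 2.56], [-1.23, 4.37], [0.02, 3.11], [-2.88, 2.88]. Speed limits (rad/s): [2.39, 2.39, 3.01, 3.14, 3.14, 3.14].

INTERFACE

Orientations are given as a unit quaternion [x, y, z, w].
In Python, from plant import manip gives the robot as it stands. The module is installed in compiled form; this text tells all that it offers.
- The arm moves only by the shell command python3 -m jog 'ROWS' [FORCE]. ROWS is JSON, a list that holds one entry, the list of rows, each a list of 7 numbers: the turn, a rotation vector about the tool's x, y, z in rad, then the shift along the tool's x, y, z in mm, then the finger opening in mm, from 0 to 85.4. A call has 1 to 8 rows; each row shifts and turns the commanded pose from where the row before left it, along the tool's axes as they then stand; what a row does not reach is not made up. A row lasts 1/10 s, in which the tool goes at most 50 mm and 8.59 degrees, less where a joint would pass 70% of its speed; a pose out of reach is approached as far as the arm can. A call is refused whole if a number of a shift passes 50 or a number of a turn 0.15, either way. A call with a gripper value outside its range is refused whole. The fingers move at their own pace and stop on an object; FORCE is the grip in N (left out, the last holds). Time passes only in rows, so rows that do not move let the fingers close. It gives the time, the measured TCP pose, the force, the opening and the grip force at its end, in the units of the state.
- manip.state(): the state, without advancing time (a new reading comes with each control period).
- manip.get_image(name): name is "scene" or "top" or "wrist"; returns the picture (384x512x3 uint8, red, green, blue); there is no depth.
- manip.camera_model(name): a dict with "mtx" (3x3 intrinsics, pixels), "dist_coeffs" ([k1, k2, p1, p2, k3] as OpenCV has them; the pictures are not rectified), "position" and "orientation" of the camera in the world; the wrist camera has in their place "tool_from_camera" (4x4, takes a point from camera to tool coordinates, whose origin is the TCP and whose axes are the flange's). Camera axes: x right, y up, looking along -z (the intrinsics and any distortion apply to the point x, -y, -z); pixel columns grow to the right and rows downward; lengths in m; the calibration is good to about 2 mm. A picture is of the moment at which its call begins: read the wrist's pose just before it. camera_model takes no time and is no camera call.
- manip.finish_job(): hands the job in; it is judged then, once.
The state is a dict: "time_s": time; "joint_pos": joint angles; "qd": joint speeds; "tau": joint torques, N m; "position": TCP position; "eef_rot": TCP orientation; "wrist_force": force on the tool from outside, world axes, zero at the start; "ft_torque": the same for the moment, N m; "gripper_width": finger opening in m; "finger_force": force on a finger pad.
Only numpy, scipy, OpenCV 4.12 (cv2) and the standard library are available. Lean on these libraries where they do the work, as an engineer would, in place of code of your own. Each camera call takes 0.05 s, during which the arm holds its last target. There are 200 camera calls.

TASK

Get the particle analyser's measuring unit ready for its daily check: slide the dust shutter fully open, take the slim reference rod from the stand and lower it upright into the port (lower it in gently, do not drop it) until its collar sits on the deck. Only then flip the toggle lever all the way over, away from the robot's side, and leave the shutter open, the rod home and the lever over. Leave the stout rod in the stand, and the beaker, jar and scoop where they are.

Things in the scene. Friction and masses are not known exactly. Their poses are not given: they have to be found in the camera images.
- unit: Measuring unit: fixed cream box, 240 (x) x 300 (y) x 110 mm high, its flat top is the deck; a ridge along its far (+x) edge, 45 mm deep, rises 40 mm above the deck. Origin: centre of its underside; -x face is its front, roughly towards the robot; z up. It carries port, shutter and toggle. Two rails along y, 6 mm wide and high, flank the shutter, 37 mm either side of the port in x
- port (a point): Centre of the port's mouth, level with the deck (110 mm above the table), axes as the unit's; at (-30, 0, 110) mm in the unit's frame. Round vertical hole, 16 mm diameter, 90 mm deep, with a 2 mm chamfer and a flat dark ring painted round it. The shutter hides it at the start
- shutter_grip (a point): Centre of the dust shutter's upright black tab, which is 40 mm long (unit's x), 14 mm thick (y) and 30 mm high (from 6 to 36 mm above the deck; this point is 21 mm above the deck). The tab stands at the middle of the shutter, a steel plate 64 (x) x 60 (y) x 5 mm that slides on the deck between the rails. Axes as the unit's
- shutter (a joint): Travel of the shutter in m: 0 = closed, centred over the port; grows as it slides along the unit's +y (to the robot's left) up to the stop at 0.080 = fully open. Needs about 2 N and stays where it is left
- toggle_tip (a point): Centre of the 26 mm black ball at the end of the toggle lever: a 10 mm steel bar on a hinge axis parallel to the unit's y, at (-20, -110, 132) mm in the unit's frame, 80 mm from axis to ball centre. The lever's housing is 70 (x) x 50 (y) x 25 mm high on the deck
- toggle (a joint): Angle of the toggle in rad: 0 = leaning 0.5 rad from upright to the unit's -x (front); grows as it swings over to +x, up to the stop at 1.0 = leaning 0.5 rad to +x. Needs about 1 N at the ball and stays where it is left
- stand: Rod stand, fixed: grey foot 170 (x) x 90 (y) mm, and an aluminium plate 150 (x) x 70 (y) mm on two end posts, its top 100 mm above the table, with two 22 mm holes at x = -40 and +40 mm, one rod in each (which is where varies). Origin at the centre of its underside, z up
- slim_rod: Slim reference rod, loose, upright, about 0.16 kg, 136 mm long: steel shank 14 mm diameter, 80 mm long, chamfered tip; collar 34 mm diameter, 6 mm thick; round black grip 22 mm diameter, 50 mm long. Origin: centre of the tip, z towards the grip: collar underside at 80, grip 86 to 136 mm. Hangs by its collar on the stand (tip 20 mm above the table).
- stout_rod: The stout reference rod, loose, about 0.32 kg, same form and lengths but shank 19, collar 42 and grip 36 mm diameter; too thick for the port. Stays in the stand. Origin at its tip
- beaker: Bystander: open glass beaker, 72 mm diameter, 95 mm high, right of the unit. Origin at the centre of its underside
- jar: Bystander: white jar with a grey lid, 70 mm diameter, 100 mm high, right of the unit. Origin at the centre of its underside
- scoop: Bystander: steel sample scoop like a spoon, 190 mm long, lying on the table beyond the stand. Origin under its middle
Not all that is in view belongs to the job. Leave any purple look-alike of the stout_rod alone. Leave any brown look-alike of the slim_rod alone.

How it is judged:
On the way, in this order (a step that is already met when the one before it is completed fails the run):
1. the shutter is slid open (value of joint shutter above 0.068 m), for 0.1 s.
2. the slim rod stands home in the port (z of slim_rod in the frame of port below -0.075 m and horizontal distance between slim_rod and port below 0.008 m and angle between slim_rod's own z axis and vertical below 0.08 rad), for 0.2 s.
3. after that the toggle is thrown over (value of joint toggle above 0.85 rad), for 0.1 s.
At the end, for the whole second after the job is handed in: Shutter open by more than 68 of 80 mm; slim rod upright (within 0.08 rad), centred within 8 mm on the port and its tip at least 75 mm below the mouth, at rest; toggle past 0.85 of 1.0 rad; stout rod still hanging upright in the stand; beaker, jar and scoop within 30 mm of their starts (all of step 2 and value of joint shutter above 0.068 m and linear speed of slim_rod below 0.02 m/s and angular speed of slim_rod below 0.2 rad/s and value of joint toggle above 0.85 rad and height (world z) of stout_rod above 0.012 m and angle between stout_rod's own z axis and vertical below 0.15 rad); the robot touches nothing.
It fails at once if the stout rod, beaker, jar or scoop is moved more than 30 mm (distance of any of stout_rod, beaker, jar, scoop from where it was at the start of the episode above 0.03 m).
It fails at once if the slim rod drops into the port (faster than 0.5 m/s in or just over it) (linear speed of slim_rod above 0.5 m/s and horizontal distance between slim_rod and port below 0.012 m and z of slim_rod in the frame of port below 0.005 m).
It fails at once if the toggle is thrown while the slim rod is not in the port (value of joint toggle above 0.6 rad and z of slim_rod in the frame of port above -0.07 m).
It also fails if it takes over 70 s, if anything falls off the work surface, if the arm or the gripper's body presses on something with over 40 N, if the wrist force passes 120 N, or if a joint passes its speed limit or range.

## Working session

There is one attempt and no reset: what is moved stays moved. The work goes in short steps, Python scripts to look and compute and a shell command to move; the robot and the scene stay as the last step left them, time stands still between calls to the robot, and variables do not carry over. Pictures are saved under pics/ and viewed, at most 13 in all, crops included, and the job is handed in when it is done.

```bash
mkdir -p pics; cat > h.py <<'E'
import numpy as np, cv2
from plant import manip
from scipy.spatial.transform import Rotation as R
def cam(n, st=None):
    m=manip.camera_model(n); K=np.array(m["mtx"]); d=np.array(m["dist_coeffs"])
    if n=="wrist":
        st=st or manip.state(); T=np.eye(4); T[:3,:3]=R.from_quat(st["eef_rot"]).as_matrix(); T[:3,3]=st["position"]
        T=T@np.array(m["tool_from_camera"])
        return K,d,T[:3,3],T[:3,:3]
    o=np.array(m["orientation"]); 
    return K,d,np.array(m["position"]),(R.from_quat(o).as_matrix() if o.size==4 else o.reshape(3,3))
def ray(c,uv):
    K,d,p,Rm=c; q=cv2.undistortPoints(np.array([[uv]],float),K,d)[0,0]
    return p,Rm@np.array([q[0],-q[1],-1.])
def onz(c,uv,z):
    p,v=ray(c,uv); return p+v*(z-p[2])/v[2]
def proj(c,P):
    K,d,p,Rm=c; q=(np.array(P,float)-p)@Rm; q=q*[1,-1,-1]
    return cv2.projectPoints(q.reshape(-1,1,3),np.zeros(3),np.zeros(3),K,d)[0].reshape(-1,2)
def save(n,f):
    im=manip.get_image(n); cv2.imwrite(f,im[:,:,::-1]); return im
E
python3 - <<'E'
from h import *
for n in("scene","top"):
    save(n,f"pics/{n}0.png"); c=cam(n); print(n,c[2],c[3][:,2],c[0][0,0])
print(manip.state()["eef_rot"])
E
```

```text
scene [0.89412541 0.59417146 0.92367835] [0.36774859 0.54826454 0.75111048] 347.4962378005819
top [0.39815825 0.03234637 1.38073122] [-0.08610089  0.00412024  0.9962779 ] 358.79223526089834
[ 9.77633995e-01  2.10312718e-01  7.05930432e-06 -5.76768990e-04]
```

View pics/scene0.png

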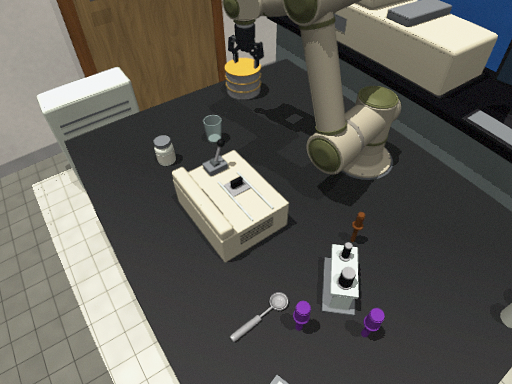

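View pics/top0.png

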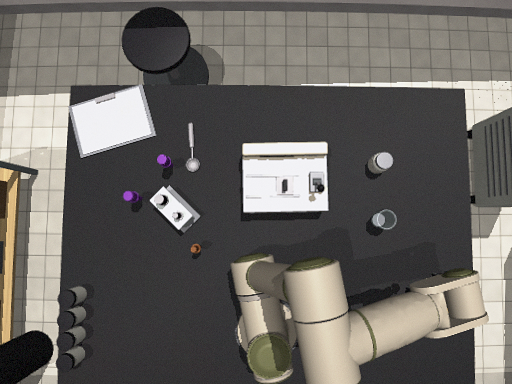

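Scene view: unit with its tab at (237,183) and toggle ball at (220,143). The stand is at (342,275). Top view: tab (284,185), ball (320,188), stand (175,208).

What could be taken for the slim rod (top-view pixels):
- The slimmer black grip in the stand at (177,215). This is my choice.
- The stout grip in the stand at (162,200).
- The brown look-alike at (195,249).
- The purple look-alikes at (164,160) and (130,197).

I'll check the choice in one close crop.

```bash
python3 - <<'E'
from h import *
t=cv2.imread("pics/top0.png"); s=cv2.imread("pics/scene0.png")
def up(a,k): return cv2.resize(a,None,fx=k,fy=k,interpolation=cv2.INTER_CUBIC)
a=up(t[178:238,143:208],6)  # stand top
b=up(t[138:218,238:333],4)
c=up(s[235:315,315:370],4)
W=np.zeros((600,800,3),np.uint8)
W[:360,:390]=a; W[:320,400:780]=b; 
d=up(s[135:195,195:260],3.6); W[365:365+d.shape[0],:d.shape[1]]=d
c=c[:270]; W[325:325+c.shape[0],400:400+c.shape[1]]=c
cv2.imwrite("pics/crop1.png",W)
# unit box top in top view: bright cream mask
ct=cam("top"); hsv=cv2.cvtColor(t,cv2.COLOR_BGR2HSV)
m=((hsv[:,:,2]>140)).astype(np.uint8); m[:, :235]=0; m[:,335:]=0; m[:135]=0; m[225:]=0
cs=max(cv2.findContours(m,cv2.RETR_EXTERNAL,2)[0],key=cv2.contourArea)
print("unit",cv2.boundingRect(cs),cv2.approxPolyDP(cs,4,True).reshape(-1,2).tolist())
# dark blobs in stand
g=t.max(2)
m=np.zeros_like(g); m[150:240,145:205]=(g>110)[150:240,145:205]
cs=max(cv2.findContours(m,cv2.RETR_EXTERNAL,2)[0],key=cv2.contourArea); r=cv2.minAreaRect(cs); print("stand",r, cv2.boxPoints(r).tolist())
print([onz(ct,p,.1).round(4).tolist() for p in cv2.boxPoints(r)], onz(ct,r[0],.1))
for n,im,bx in(("top",t,(150,175,210,235)),("scene",s,(325,238,365,295)),("top",t,(270,170,330,205)),("scene",s,(205,130,255,195))):
    g=im.max(2); x0,y0,x1,y1=bx
    k,l,st,ce=cv2.connectedComponentsWithStats((g[y0:y1,x0:x1]<60).astype(np.uint8))
    for i in range(1,k):
        if 8<st[i,4]<900: print(n,st[i,:5]+[x0,y0,0,0,0],ce[i]+[x0,y0])
E
```

```text
unit (242, 155, 87, 57) [[326, 156], [243, 157], [243, 211], [327, 210]]
stand ((174.25001525878906, 207.75001525878906), (46.66904067993164, 24.748737335205078), 45.0) [[149.00001525878906, 200.00001525878906], [166.50001525878906, 182.50001525878906], [199.50001525878906, 215.50001525878906], [182.00001525878906, 233.00001525878906]]
[[0.4806, 0.4293, 0.1], [0.5442, 0.368, 0.1], [0.4266, 0.2462, 0.1], [0.3639, 0.3074, 0.1]] [0.45351472 0.33740518 0.1       ]
top [161 196   7   9  30] [164.26666667 200.56666667]
top [177 213   4   6  15] [178.66666667 215.4       ]
scene [325 238  40  57 629] [350.68680445 255.6391097 ]
scene [342 247   9  11  69] [345.69565217 252.57971014]
scene [339 273  16  15 124] [345.10483871 281.46774194]
top [328 170   2  35  58] [328.56896552 185.22413793]
top [283 180   4  11  19] [284.         185.57894737]
top [317 184   7   8  40] [320.15  187.675]
scene [231 177  12  12  92] [236.16304348 182.51086957]
```

View pics/crop1.png

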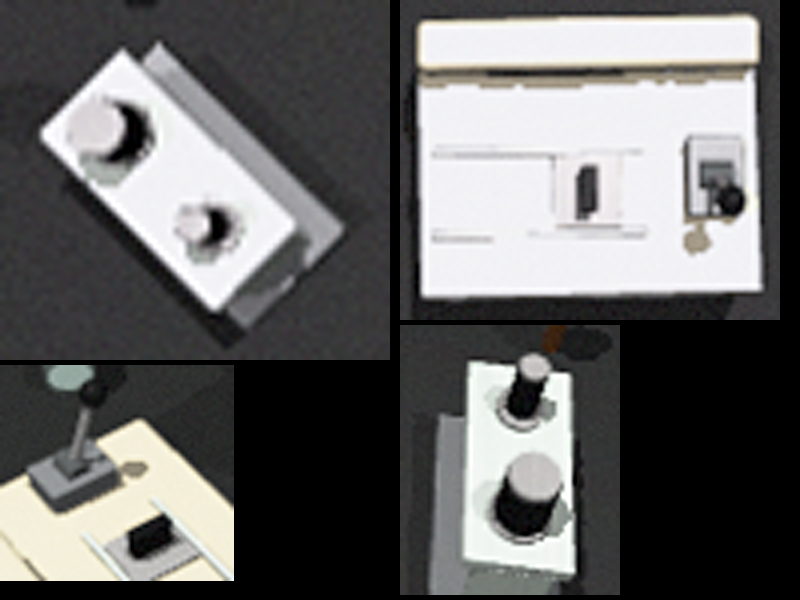

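The crop confirms it: the slim rod is the thinner black grip with its silver top at top (175.5,215). The stout rod's top is at (159,199), and the brown and purple items stand on the table outside the stand.

```bash
python3 - <<'E'
from h import *
ct=cam("top"); cs=cam("scene")
for n,uv,z in(("slim",(175.5,215),.156),("stout",(159.2,199.2),.156),("brown",(195,246),.1),("FL",(243,211.5),.11),("FR",(328,210.5),.11),("tabtop",(285,185),.146),("ball",(320.2,187.7),.202)):
    print(n,onz(ct,uv,z).round(4))
for n,uv,z in(("slim",(348.5,245),.156),("stout",(348.7,271),.156),("tabc",(236.2,182.5),.131),("ball",(221,142),.202),("FRc",(233.5,152),.11)):
    print("s",n,onz(cs,uv,z).round(4))
print(np.array(manip.camera_model("wrist")["tool_from_camera"]).round(3)); print(cam("wrist")[0])
st=manip.state(); print(st["position"],R.from_quat(st["eef_rot"]).as_matrix().round(3), st["gripper_width"])
E
```

```text
slim [0.4264 0.3191 0.156 ]
stout [0.48   0.3768 0.156 ]
brown [0.3185 0.2601 0.1   ]
FL [0.4417 0.0907 0.11  ]
FR [ 0.4473 -0.2108  0.11  ]
tabtop [ 0.5332 -0.0553  0.146 ]
ball [ 0.519  -0.1679  0.202 ]
s slim [0.4248 0.3201 0.156 ]
s stout [0.4779 0.3758 0.156 ]
s tabc [ 0.5341 -0.0577  0.131 ]
s ball [ 0.5116 -0.1771  0.202 ]
s FRc [ 0.4545 -0.2038  0.11  ]
[[-0.     0.948  0.319  0.082]
 [ 1.     0.     0.001  0.   ]
 [ 0.001  0.319 -0.948 -0.154]
 [ 0.     0.     0.     1.   ]]
[[302.12869282   0.         256.73533865]
 [  0.         302.12869282 193.85341647]
 [  0.           0.           1.        ]]
[ 0.21583543 -0.47832527  0.21848545] [[ 0.912  0.411 -0.   ]
 [ 0.411 -0.912  0.001]
 [ 0.    -0.001 -1.   ]] 0.0855617529846587
```

```bash
python3 -m jog '[[[0,0,0.135,0,0,-34,60],[0,0,0.135,0,0,-34,60],[0,0,0.135,0,0,-34,60],[0,0,0,29,-38,0,60],[0,0,0,29,-38,0,60],[0,0,0,29,-38,0,60],[0,0,0,29,-38,0,60],[0,0,0,29,-38,0,60]]]' 40
python3 -m jog '[[[0,0,0,29,-38,0,60],[0,0,0,29,-38,0,60],[0,0,0,29,-38,0,60],[0,0,0,29,-38,0,60],[0,0,0,29,-38,0,60],[0,0,0,0,0,0,60],[0,0,0,0,0,0,60]]]'
python3 - <<'E'
from h import *
st=manip.state(); print(st["position"],R.from_quat(st["eef_rot"]).as_matrix().round(3), st["joint_pos"])
save("wrist","pics/w1.png")
E
```

```text
time_s: 0.9
position: [0.358, -0.2841, 0.3208]
eef_rot: [1.0, 0.009, -0.0, -0.0]
wrist_force: [0.9, -0.9, -0.3]
gripper_width: 0.0601
finger_force: 0.0
time_s: 1.6
position: [0.4988, -0.0925, 0.3205]
eef_rot: [1.0, 0.01, -0.001, -0.0]
wrist_force: [-0.0, -0.3, -0.5]
gripper_width: 0.0598
finger_force: 0.0
[ 0.49876613 -0.09254874  0.32051469] [[ 1.     0.021 -0.001]
 [ 0.021 -1.     0.   ]
 [-0.001 -0.    -1.   ]] [-4.14632624e-01  2.22382047e-01  1.35414547e+00 -2.86936210e-04
  1.56612819e+00  1.13536336e+00]
```

View pics/w1.png

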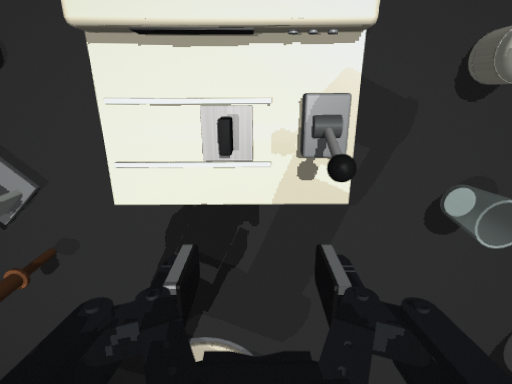

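The wrist view shows the front deck corners at about (114,205) and (351,203), the tab at (225,137), the rails, and the ball at (342,168).

```bash
python3 - <<'E'
from h import *
c=cam("wrist"); im=cv2.imread("pics/w1.png"); g=im.max(2)
m=(g>100).astype(np.uint8)
# front edge fit: columns 130..340, last bright row between 180..225
pts=[(u,max(v for v in range(185,222) if m[v,u])+.5) for u in range(125,165,3)]
pts+=[(u,max(v for v in range(185,222) if m[v,u])+.5) for u in range(255,340,3)]
W=np.array([onz(c,p,.11) for p in pts]); k=np.polyfit(W[:,1],W[:,0],1); print("front x=",k, "yaw",-np.arctan(k[0]))
for n,r in(("L",(170,175,180,185,190,195)),):
    for v in (175,185,195):
        us=np.where(m[v,80:400])[0]+80; print(v,us.min(),us.max(),onz(c,(us.min()-.5,v),.11).round(4),onz(c,(us.max()+.5,v),.11).round(4))
kk,l,s,ce=cv2.connectedComponentsWithStats((g[100:170,205:245]<50).astype(np.uint8))
for i in range(1,kk):
    if s[i,4]>30: print(s[i]+[205,100,0,0,0],ce[i]+[205,100])
for uv in((219,117),(233,117),(233,157),(219,157)): print(uv,onz(c,uv,.146).round(4))
print("ball",onz(c,(342,168),.202))
E
```

```text
front x= [-0.02413142  0.44152025] yaw 0.02412673754403871
175 109 328 [0.4788 0.0905 0.11  ] [ 0.4841 -0.183   0.11  ]
185 111 350 [0.4659 0.0898 0.11  ] [ 0.4716 -0.2118  0.11  ]
195 113 349 [0.4526 0.0891 0.11  ] [ 0.4583 -0.2121  0.11  ]
[218 117  15  38 505] [225.27326733 135.46930693]
(219, 117) [ 0.5547 -0.0523  0.146 ]
(233, 117) [ 0.555  -0.0671  0.146 ]
(233, 157) [ 0.5122 -0.0668  0.146 ]
(219, 157) [ 0.5119 -0.0513  0.146 ]
ball [ 0.51540479 -0.17181465  0.202     ]
```

```bash
python3 -m jog '[[[0,0,0,35,-33,0,45],[0,0,0,0,0,0,45],[0,0,0,0,0,45,45],[0,0,0,0,0,45,45],[0,0,0,0,0,40,45],[0,0,0,0,0,20,45],[0,0,0,0,0,10,45],[0,0,0,0,0,10,45]]]' 30
python3 -m jog '[[[0,0,0,0,0,0,45],[0,0,0,0,0,0,8],[0,0,0,0,0,0,8],[0,0,0,0,0,0,8],[0,0,0,0,0,0,8],[0,0,0,0,0,0,8]]]' 30
```

```text
time_s: 2.45
position: [0.5331, -0.0607, 0.1512]
eef_rot: [1.0, 0.009, 0.001, 0.0]
wrist_force: [-0.2, 0.3, 0.5]
gripper_width: 0.0449
finger_force: 0.0
time_s: 3.05
position: [0.5331, -0.0595, 0.1512]
eef_rot: [1.0, 0.009, 0.0, 0.0]
wrist_force: [-0.5, 0.2, -0.5]
gripper_width: 0.0079
finger_force: 0.0
```

The fingers closed to 8 mm without gripping anything, so I'll look.

```bash
python3 - <<'E'
from h import *
a=save("wrist","pics/w2.png"); b=save("scene","pics/s2.png")
W=np.zeros((384,512+288,3),np.uint8); W[:,:512]=a[:,:,::-1]; W[:240,512:]=cv2.resize(b[130:210,195:291,::-1],None,fx=3,fy=3); cv2.imwrite("pics/c2.png",W)
print(manip.state()["position"],manip.state()["wrist_force"])
E
```

```text
[ 0.53309526 -0.05950934  0.15107838] [ 0.24750432 -0.08299917  0.42547817]
```

View pics/c2.png

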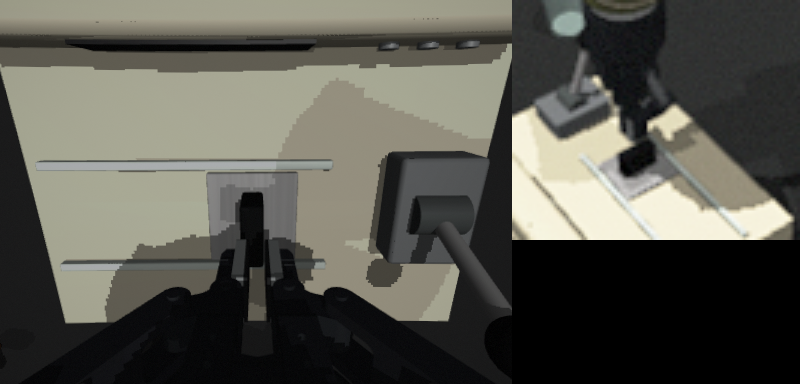

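```bash
python3 - <<'E'
from h import *
c=cam("wrist"); cs=cam("scene"); p=np.array([.5331,-.0595,.1511])
for n,P in(("tcp",p),("tip",p-[0,0,.025]),("tabF0",(.5135,-.0594,.146)),("tabF1",(.5535,-.0594,.146)),("tabF0b",(.5135,-.0594,.116)),("tabF1b",(.5535,-.0594,.116)),("railend",(.57,-.12,.116))): print(n,proj(c,[P])[0].round(),proj(cs,[P])[0].round())
# tab position measured in this view
for uv in((241,194),(262,194)): print(onz(c,uv,.146))
for uv in((207,172),(297,172)): print(onz(c,uv,.115))
E
```

```text
tcp [257. 244.] [236. 178.]
tip [257. 226.] [236. 183.]
tabF0 [256. 269.] [241. 176.]
tabF1 [257. 208.] [230. 181.]
tabF0b [256. 245.] [242. 183.]
tabF1b [257. 191.] [231. 188.]
railend [352. 168.] [217. 179.]
[ 0.56149084 -0.05012065  0.146     ]
[ 0.56170852 -0.06181942  0.146     ]
[ 0.56566286 -0.02651232  0.115     ]
[ 0.5667513  -0.08491931  0.115     ]
```

```bash
python3 - <<'E'
import cv2,numpy as np
a=cv2.imread("pics/w2.png")[160:340,190:320]; b=cv2.imread("pics/s2.png")[145:205,205:265]
W=np.zeros((600,800,3),np.uint8); x=cv2.resize(a,None,fx=3.3,fy=3.3,interpolation=2); W[:x.shape[0],:x.shape[1]]=np.clip(x*1.0,0,255); y=cv2.resize(b,None,fx=6,fy=6,interpolation=2); W[:360,435:795]=y
W=(255*(W/255.)**.5).astype(np.uint8)
cv2.imwrite("pics/c3.png",W)
E
```

```text
(no output)
```

View pics/c3.png

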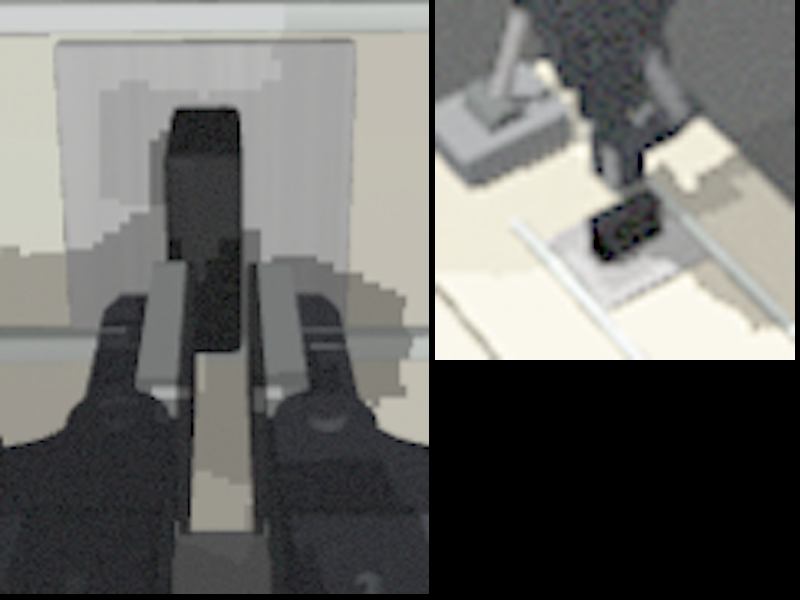

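The tab is where I computed it, but the fingertips are nearer the camera than the tab. By the image they hover about 15 mm above it, near z = 0.165 rather than 0.126. I'll open, go lower in steps and watch the force.

```bash
python3 -m jog '[[[0,0,0,0,0,0,40],[0,0,0,0,0,0,40],[0,0,0,0,0,0,40],[0,0,0,0,0,8,40],[0,0,0,0,0,8,40],[0,0,0,0,0,8,40],[0,0,0,0,0,0,40]]]' 30
python3 -m jog '[[[0,0,0,0,0,0,8],[0,0,0,0,0,0,8],[0,0,0,0,0,0,8],[0,0,0,0,0,0,8],[0,0,0,0,0,0,8]]]' 30
```

```text
time_s: 3.85
position: [0.5324, -0.0593, 0.1255]
eef_rot: [1.0, 0.009, -0.001, -0.0]
wrist_force: [0.1, 0.0, 0.8]
gripper_width: 0.0403
finger_force: 0.0
time_s: 4.35
position: [0.5332, -0.0587, 0.1274]
eef_rot: [1.0, 0.01, 0.0, -0.001]
wrist_force: [0.0, 5.2, 1.1]
gripper_width: 0.0127
finger_force: 31.4
```

```bash
python3 -m jog '[[[0,0,0,0,0,0,40],[0,0,0,0,0,0,40],[0,0,0,0,0,6,40],[0,0,0,0,0,6,40],[0,0,0,0,0,0,8],[0,0,0,0,0,0,8],[0,0,0,0,0,0,8],[0,0,0,0,0,0,8]]]' 40
python3 -m jog '[[[0,0,0,0,-10,0,8],[0,0,0,0,-10,0,8],[0,0,0,0,-10,0,8],[0,0,0,0,-10,0,8],[0,0,0,0,-10,0,8],[0,0,0,0,-10,0,8],[0,0,0,0,-10,0,8],[0,0,0,0,-8,0,8]]]'
```

```text
time_s: 5.15
position: [0.5329, -0.0588, 0.1148]
eef_rot: [1.0, 0.01, -0.0, -0.001]
wrist_force: [0.5, 5.4, -1.2]
gripper_width: 0.0129
finger_force: 40.4
time_s: 5.95
position: [0.5309, 0.0196, 0.1148]
eef_rot: [1.0, 0.01, -0.001, -0.0]
wrist_force: [-4.5, -2.2, -0.9]
gripper_width: 0.0131
finger_force: 40.4
```

```bash
python3 -m jog '[[[0,0,0,0,-3,0,8],[0,0,0,0,0,0,8],[0,0,0,0,0,0,8]]]'
```

```text
time_s: 6.25
position: [0.5309, 0.0214, 0.1148]
eef_rot: [1.0, 0.01, -0.001, 0.001]
wrist_force: [-5.3, -5.7, -2.0]
gripper_width: 0.013
finger_force: 40.6
```

```bash
python3 -m jog '[[[0,0,0,0,0,0,45],[0,0,0,0,0,0,45],[0,0,0,0,0,0,45],[0,0,0,0,0,-40,45],[0,0,0,0,0,-40,45],[0,0,0,0,0,-40,45],[0,0,0,-15,40,-20,45],[0,0,0,-15,40,-20,45]]]'
python3 -m jog '[[[0,0,0,0,0,0,45],[0,0,0,0,0,0,45],[0,0,0,0,0,0,45]]]'
python3 - <<'E'
from h import *
c=cam("wrist"); im=save("wrist","pics/w4.png"); print(c[2],manip.state()["position"])
uv=proj(c,[(.533,-.059,.11)])[0]; print(uv)
x,y=uv.astype(int); cr=im[y-60:y+60,x-100:x+60,::-1]; cv2.imwrite("pics/c4.png",cv2.resize(cr,None,fx=5,fy=5,interpolation=2)); print(x-100,y-60)
E
```

```text
time_s: 7.05
position: [0.503, -0.0593, 0.2766]
eef_rot: [1.0, 0.011, 0.001, 0.0]
wrist_force: [0.5, -0.9, 0.3]
gripper_width: 0.0447
finger_force: 0.0
time_s: 7.35
position: [0.5031, -0.0583, 0.2745]
eef_rot: [1.0, 0.01, -0.0, -0.0]
wrist_force: [0.0, 0.5, -0.3]
gripper_width: 0.0448
finger_force: 0.0
[ 0.58560499 -0.05679554  0.42885603] [ 0.50314499 -0.05814062  0.27438969]
[258.22210309 144.43711188]
158 84
```

View pics/c4.png

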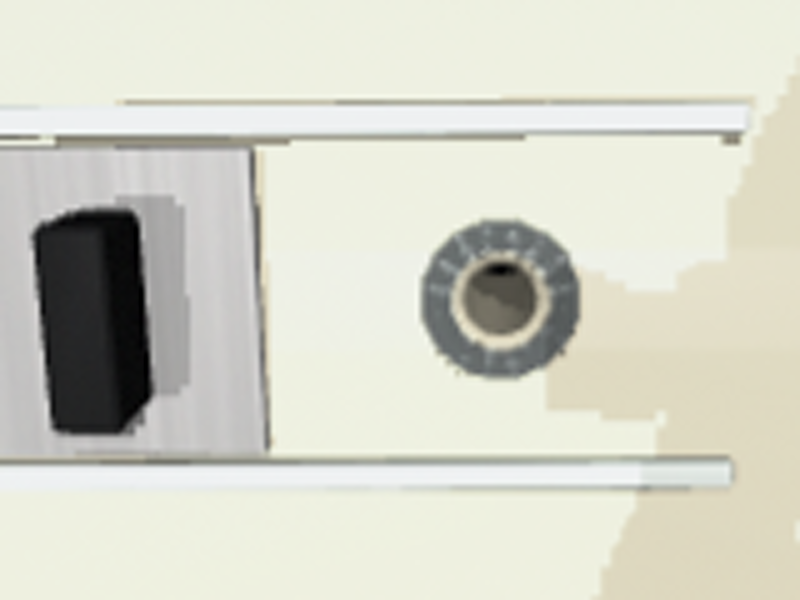

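The shutter is fully open. The port ring is centred at wrist pixel (257.6,143.2), which is about 1 mm from the prediction. Next I'll move over the stand.

```bash
python3 -c "
from h import *
" ; python3 -m jog '[[[0,0,0,-13,-47,-4,45],[0,0,0,-13,-47,-4,45],[0,0,0,-13,-47,-4,45],[0,0,0,-13,-47,-4,45],[0,0,0,-13,-47,-4,45],[0,0,0,-13,-47,-4,45],[0,0,0,-13,-47,-4,45],[0,0,0,-13,-47,-4,45]]]'
python3 -m jog '[[[0,0,0,0,0,0,45],[0,0,0,0,0,0,45],[0,0,0,0,0,0,45]]]'
python3 - <<'E'
from h import *
c=cam("wrist"); im=save("wrist","pics/w5.png"); print(manip.state()["position"])
uv=proj(c,[(.4256,.3196,.156)])[0]; print(uv, proj(c,[(.479,.3763,.156)])[0])
x,y=uv.astype(int); cr=im[max(0,y-70):y+60,x-100:x+70,::-1]; cv2.imwrite("pics/c5.png",cv2.resize(cr,None,fx=4.5,fy=4.5,interpolation=2)); print(x-100,max(0,y-70))
E
```

```text
time_s: 8.2
position: [0.3904, 0.3176, 0.3067]
eef_rot: [1.0, 0.01, -0.0, 0.0]
wrist_force: [0.9, -0.8, 0.1]
gripper_width: 0.045
finger_force: 0.0
time_s: 8.5
position: [0.3921, 0.3145, 0.3065]
eef_rot: [1.0, 0.009, -0.0, 0.0]
wrist_force: [-0.3, 0.3, -0.3]
gripper_width: 0.0451
finger_force: 0.0
[0.3922631  0.31418286 0.30667188]
[252.35258575 142.93954547] [193.15688062  85.11658144]
152 72
```

View pics/c5.png

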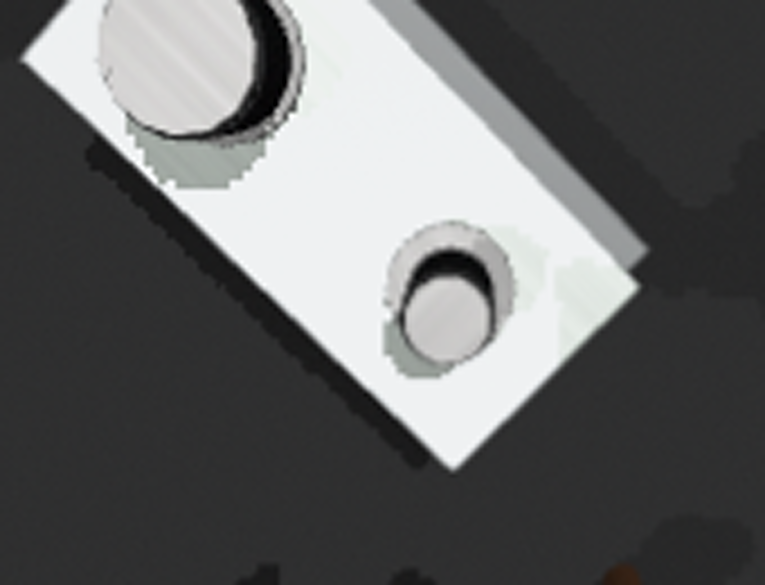

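The slim rod's top is at wrist pixel (251.2,142.7), which gives the rod at (0.4258, 0.3208). The stout rod at (191,84) is well clear.

```bash
python3 -m jog '[[[0,0,0,33.5,-6,0,45],[0,0,0,0,0,0,45],[0,0,0,0,0,45,45],[0,0,0,0,0,45,45],[0,0,0,0,0,40,45],[0,0,0,0,0,30,45],[0,0,0,0,0,20,45],[0,0,0,0,0,13,45]]]'
python3 -m jog '[[[0,0,0,0,0,10,45],[0,0,0,0,0,0,45],[0,0,0,0,0,0,15],[0,0,0,0,0,0,15],[0,0,0,0,0,0,15],[0,0,0,0,0,0,15],[0,0,0,0,0,0,15]]]' 50
```

```text
time_s: 9.35
position: [0.4251, 0.3204, 0.1126]
eef_rot: [1.0, 0.009, -0.001, 0.0]
wrist_force: [0.2, 0.6, 0.1]
gripper_width: 0.0447
finger_force: 0.0
time_s: 10.05
position: [0.4259, 0.3217, 0.1051]
eef_rot: [1.0, 0.009, 0.001, -0.0]
wrist_force: [-0.6, -1.0, 7.1]
gripper_width: 0.0206
finger_force: 49.0
```

```bash
python3 -m jog '[[[0,0,0,0,0,-10,15],[0,0,0,0,0,-20,15],[0,0,0,0,0,-30,15],[0,0,0,0,0,-30,15],[0,0,0,0,0,-30,15],[0,0,0,0,0,-20,15],[0,0,0,0,0,-15,15],[0,0,0,0,0,0,15]]]'
python3 -m jog '[[[0,0,0,6,24,0,15],[0,0,0,12,46,0,15],[0,0,0,12,46,0,15],[0,0,0,12,46,0,15],[0,0,0,12,46,0,15],[0,0,0,12,46,0,15],[0,0,0,12,46,0,15],[0,0,0,12,46,0,15]]]'
python3 -m jog '[[[0,0,0,8,26,0,15],[0,0,0,3,10,0,15],[0,0,0,0,0,0,15],[0,0,0,0,0,0,15],[0,0,0,0,0,0,15]]]'
python3 - <<'E'
from h import *
st=manip.state(); print(st["position"],R.from_quat(st["eef_rot"]).as_matrix().round(4).tolist(),st["gripper_width"])
c=cam("wrist"); save("wrist","pics/w6.png"); cs=cam("scene"); save("scene","pics/s6.png")
p=np.array(st["position"]); print([proj(c,[p-[0,0,k]])[0].round() for k in(.005,.085)],[proj(cs,[p-[0,0,k]])[0].round() for k in(.005,.085)], proj(c,[(.5343,-.0584,.11)]))
a=cv2.imread("pics/w6.png")[100:300,180:340]; b=cv2.imread("pics/s6.png")
x,y=proj(cs,[p-[0,0,.06]])[0].astype(int); b=b[y-35:y+45,x-40:x+40]
W=np.zeros((600,800,3),np.uint8); W[:500,:400]=cv2.resize(a,(400,500),interpolation=2); W[:400,400:]=cv2.resize(b,(400,400),interpolation=2)
cv2.imwrite("pics/c6.png",W)
E
```

```text
time_s: 10.85
position: [0.4258, 0.3218, 0.2612]
eef_rot: [1.0, 0.009, 0.002, -0.001]
wrist_force: [0.9, 0.0, -1.6]
gripper_width: 0.0206
finger_force: 49.0
time_s: 11.65
position: [0.5216, -0.0246, 0.2582]
eef_rot: [1.0, 0.009, -0.001, -0.0]
wrist_force: [1.4, 0.5, -1.5]
gripper_width: 0.0206
finger_force: 49.2
time_s: 12.15
position: [0.5333, -0.0571, 0.259]
eef_rot: [1.0, 0.01, -0.0, -0.0]
wrist_force: [-1.1, 0.2, -2.2]
gripper_width: 0.0204
finger_force: 49.2
[ 0.53326808 -0.05710277  0.25903086] [[0.9998, 0.0205, -0.0001], [0.0205, -0.9998, 0.0003], [-0.0001, -0.0003, -1.0]] 0.020373509376612958
[array([257., 240.]), array([257., 196.])] [array([234., 153.]), array([236., 173.])] [[258.2069017 174.7857305]]
```

View pics/c6.png

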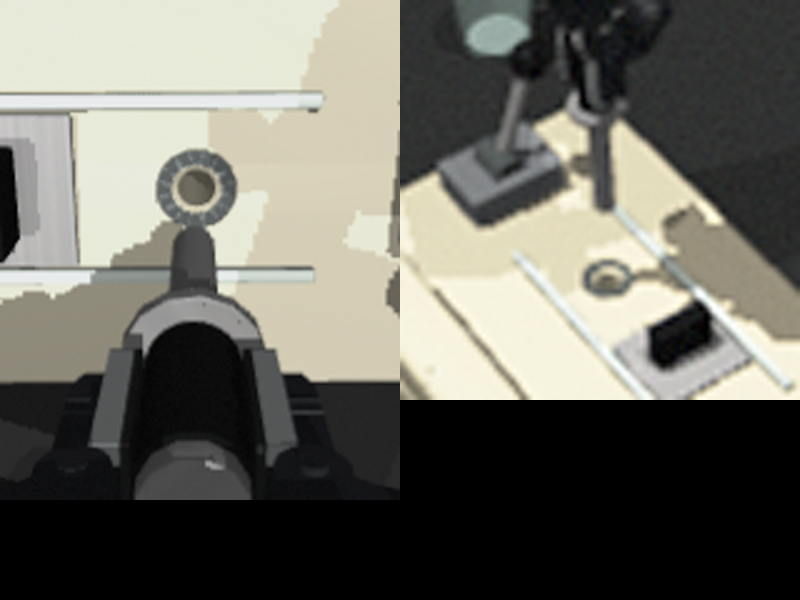

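The wrist view shows the rod hanging straight, with its tip at (258,193), and the port at (258,174). Both match the prediction to about 1 mm, so I'll correct by about 1 mm and lower.

```bash
python3 -m jog '[[[0,0,0,1,1,15,15],[0,0,0,0,0,20,15],[0,0,0,0,0,15,15],[0,0,0,0,0,8,15],[0,0,0,0,0,0,15],[0,0,0,0,0,0,15]]]'
python3 -m jog '[[[0,0,0,0,0,3,15],[0,0,0,0,0,3,15],[0,0,0,0,0,3,15],[0,0,0,0,0,3,15],[0,0,0,0,0,3,15],[0,0,0,0,0,0,15]]]'
```

```text
time_s: 12.85
position: [0.5349, -0.0594, 0.2018]
eef_rot: [1.0, 0.01, 0.001, 0.0]
wrist_force: [0.9, -0.9, -2.4]
gripper_width: 0.0206
finger_force: 49.2
time_s: 13.45
position: [0.5344, -0.0594, 0.1855]
eef_rot: [1.0, 0.009, -0.0, -0.0]
wrist_force: [-0.2, 0.2, -2.8]
gripper_width: 0.0208
finger_force: 49.2
```

```bash
python3 -m jog '[[[0,0,0,0,0,8,15],[0,0,0,0,0,8,15],[0,0,0,0,0,8,15],[0,0,0,0,0,8,15],[0,0,0,0,0,8,15],[0,0,0,0,0,8,15],[0,0,0,0,0,8,15],[0,0,0,0,0,5,15]]]'
python3 -m jog '[[[0,0,0,0,0,3,15],[0,0,0,0,0,3,15],[0,0,0,0,0,2,15],[0,0,0,0,0,0,15]]]'
```

```text
time_s: 14.25
position: [0.5343, -0.0594, 0.1241]
eef_rot: [1.0, 0.009, -0.0, -0.0]
wrist_force: [-0.5, 1.4, -1.1]
gripper_width: 0.0208
finger_force: 49.3
time_s: 14.65
position: [0.5345, -0.0594, 0.1168]
eef_rot: [1.0, 0.009, -0.0, -0.0]
wrist_force: [-0.2, 1.4, -2.5]
gripper_width: 0.0208
finger_force: 49.3
```

```bash
python3 -m jog '[[[0,0,0,0,0,1,15],[0,0,0,0,0,1,15],[0,0,0,0,0,0.5,15],[0,0,0,0,0,0,15]]]'
```

```text
time_s: 15.05
position: [0.5347, -0.0595, 0.1151]
eef_rot: [1.0, 0.009, 0.0, 0.0]
wrist_force: [-2.1, 2.8, 5.1]
gripper_width: 0.0205
finger_force: 50.1
```

The rod is seated: the wrist carries +5 N and the rod is at home height. I'll release it, back off, and go round in front of the toggle.

```bash
python3 -m jog '[[[0,0,0,0,0,0,45],[0,0,0,0,0,0,45],[0,0,0,0,0,0,45],[0,0,0,0,0,-10,45],[0,0,0,0,0,-30,45],[0,0,0,0,0,-40,45],[0,0,0,0,0,-35,45],[0,0,0,0,0,0,45]]]' 40
python3 -m jog '[[[0,0,0,-40,0,0,0],[0,0,0,-45,0,0,0],[0,0,0,0,45,0,0],[0,0,0,0,45,0,0],[0,0,0,0,17,0,0],[0,0,0,0,0,0,0],[0,0,0,0,0,0,0],[0,0,0,0,0,0,0]]]'
python3 - <<'E'
from h import *
st=manip.state(); print(st["position"],st["gripper_width"])
c=cam("wrist"); im=save("wrist","pics/w7.png"); save("scene","pics/s7.png")
print(proj(c,[(.5085,-.1685,.202),(.5343,-.0587,.166)]))
cv2.imwrite("pics/c7.png",im[:,:,::-1])
E
```

```text
time_s: 15.85
position: [0.5363, -0.0601, 0.235]
eef_rot: [1.0, 0.009, 0.005, 0.002]
wrist_force: [-0.1, -0.4, -0.6]
gripper_width: 0.0452
finger_force: 0.0
time_s: 16.65
position: [0.4516, -0.1671, 0.2295]
eef_rot: [1.0, 0.01, -0.0, -0.0]
wrist_force: [0.1, 0.6, 0.3]
gripper_width: 0.0001
finger_force: 0.0
[ 0.45160637 -0.16708307  0.22948533] 9.605940010521434e-05
[[261.1586362  137.09656982]
 [ 98.56340354  87.2039    ]]
```

View pics/c7.png

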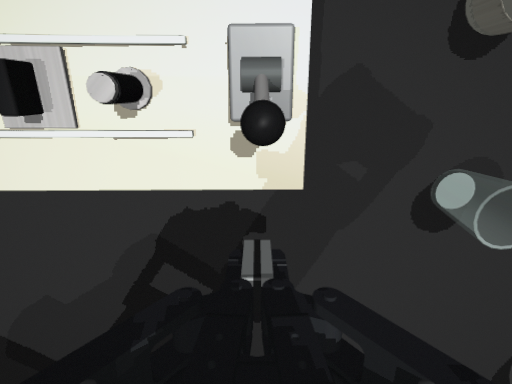

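The wrist view shows the rod standing home, with its top at (100,87) as predicted. The ball is at (263,122), straight ahead of the closed fingers. Now I'll lower beside the ball and push.

```bash
python3 -m jog '[[[0,0,0,0,0,30,0],[0,0,0,0,2,28,0],[0,0,0,10,0,0,0],[0,0,0,10,0,0,0],[0,0,0,10,0,0,0],[0,0,0,10,0,0,0],[0,0,0,8,0,0,0],[0,0,0,8,0,0,0]]]'
python3 -m jog '[[[0,0,0,8,0,0,0],[0,0,0,8,0,0,0],[0,0,0,8,0,0,0],[0,0,0,8,0,0,0],[0,0,0,8,0,0,0],[0,0,0,4,0,0,0],[0,0,0,4,0,0,0],[0,0,0,0,0,0,0]]]'
```

```text
time_s: 17.55
position: [0.5084, -0.169, 0.1719]
eef_rot: [1.0, 0.01, 0.0, 0.0]
wrist_force: [-1.8, -0.2, 0.4]
gripper_width: 0.0002
finger_force: 0.6
time_s: 18.35
position: [0.556, -0.1681, 0.1714]
eef_rot: [1.0, 0.009, 0.0, -0.0]
wrist_force: [-0.2, -0.4, -0.9]
gripper_width: -0.0003
finger_force: 0.0
```

```bash
python3 -m jog '[[[0,0,0,4,0,0,0],[0,0,0,0,0,0,0]]]'; python3 -m jog '[[[0,0,0,4,0,0,0],[0,0,0,0,0,0,0]]]'
```

```text
time_s: 18.55
position: [0.5598, -0.1681, 0.1716]
eef_rot: [1.0, 0.009, 0.0, 0.0]
wrist_force: [-0.8, 0.5, -0.3]
gripper_width: -0.0002
finger_force: 0.2
time_s: 18.75
position: [0.5609, -0.168, 0.1712]
eef_rot: [1.0, 0.009, -0.004, -0.0]
wrist_force: [-17.9, 0.1, 5.9]
gripper_width: 0.0
finger_force: 9.0
```

The lever is against its stop: 18 N after very little further travel. I'll back off, rise and check.

```bash
python3 -m jog '[[[0,0,0,-10,0,0,0],[0,0,0,-30,0,0,0],[0,0,0,-40,0,0,0],[0,0,0,-30,0,-30,0],[0,0,0,0,0,-40,0],[0,0,0,0,0,-40,0],[0,0,0,0,0,0,0],[0,0,0,0,0,0,0]]]'
python3 - <<'E'
from h import *
print(manip.state()["position"],manip.state()["time_s"])
c=cam("wrist"); a=save("wrist","pics/w8.png"); b=save("scene","pics/s8.png")
print(proj(c,[(.585,-.1685,.202),(.5343,-.0587,.166),(.531,.0214,.146)]))
W=np.zeros((384,800,3),np.uint8); W[:,:512]=a[:,:,::-1]; W[:288,512:]=cv2.resize(b[120:216,190:286,::-1],(288,288),interpolation=2); cv2.imwrite("pics/c8.png",W)
E
```

```text
time_s: 19.55
position: [0.4538, -0.1701, 0.2819]
eef_rot: [1.0, 0.009, 0.001, 0.0]
wrist_force: [0.7, -0.2, -0.2]
gripper_width: -0.0001
finger_force: 0.0
[ 0.45381417 -0.1701347   0.28187607] 19.55
[[257.96400138  15.28672612]
 [126.11462359  91.28182796]
 [ 45.20091273  92.66864313]]
```

View pics/c8.png

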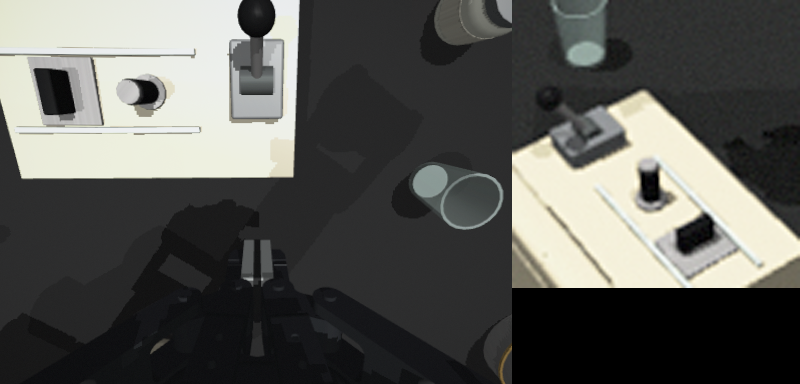

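The lever is over, with the ball at (256,15) against a predicted (258,15). The rod is home with its top at (128,92), the shutter is open with its tab at (52,90), and the gripper is clear. I'm handing in.

```bash
python3 -c "
from plant import manip
print(manip.finish_job())"
```

```text
the job is handed in; nothing more can be done
None
```

The job is handed in at about 20 s of robot time: the last pictures show the shutter fully open, the slim rod home in the port and the toggle lever fully over; the judge's verdict was not returned.

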